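Draw a stand leg out to its last button hole

ROBOT

A 7-joint arm with a two-finger parallel gripper is mounted at the origin on the work surface. World frame = base frame: x ahead of the robot, y to its left, z up, the work surface at z = 0. Lengths are in m, angles in rad, forces in N, time in s.
With the tool pointing down it reaches from about 0.425 to 0.875 m from the base axis. Payload 4.7 kg.
Tool frame: the origin (TCP) lies between the finger pads; the fingertips stand 14 mm ahead of it and the grasp point (between the pads) lies 5 mm behind it; z points along the fingers, y is the line along which they close (so a half turn about z gives the same grasp; the last joint's range is limited). The gripper opens to 87 mm and grips with 3 to 60 N. Pads are 19 mm wide; open, the fingers measure 117 mm over their backs; the gripper's body (75 mm by 190 mm) begins 51 mm behind the grasp point.
Start: joints at [-1.325, 0.321, -0.07, 1.45, 0.023, 1.371, -0.057], TCP at [0.149, 0.633, 0.237] pointing down, gripper open.
Joint ranges: [-2.86, 2.86], [-0.3, 2.09], [-1.38, 1.24], [0.06, 2.45], [-1.56, 4.7], [0.09, 2.05], [-2.69, 2.69]. Speed limits (rad/s): [2.57, 2.57, 3.14, 3.14, 3.14, 3.14, 3.14].

INTERFACE

Orientations are given as a rotation vector (axis times angle).
In Python, from bench import ctrl gives the robot as it stands.
- The arm moves only by the tool step_arm, never from a script. Its argument "commands" is a list of rows, each an object with "travel": the shift along the tool's x, y, z in m, a list of three; "turn": the turn, a rotation vector about the tool's x, y, z in degrees, a list of three. A call has 1 to 5 rows; each row is the pose to reach, as a shift and turn from the pose commanded when the call began, along the tool's axes at that moment; what a row does not reach only later rows make up. A row lasts 1/10 s, in which the tool goes at most 50 mm and 8.59 degrees, less where a joint would pass 70% of its speed; a pose out of reach is approached as far as the arm can. A call with a gripper value outside its range is refused whole. "gripper" is the opening, from 0 (shut) to 1 (fully open), set as the call begins (left out, the last holds). The fingers move at their own pace and stop on an object; "force" is the grip in N (left out, the last holds). Time passes only in rows, so rows that repeat a pose let the fingers close. It gives the time, the measured TCP pose, the force, the opening and the grip force at its end, in the units of the state.
- ctrl.get_state(): the state, without advancing time (a new reading comes with each control period).
- ctrl.get_image(name): name is "side" or "top"; returns the picture (384x512x3 uint8, red, green, blue); there is no depth.
- ctrl.camera_model(name): a dict with "fx", "fy", "cx", "cy" (pixels), "R" (3x3) and "t" (3): a world point X has camera coordinates R X + t. Camera axes: x right, y down, z forward; pixel columns grow to the right and rows downward; lengths in m; the calibration is good to about 2 mm. A picture is of the moment at which its call begins. camera_model takes no time and is no camera call.
- ctrl.close_job(): hands the job in; it is judged then, once.
The state is a dict: "time": time; "joint_positions": joint angles; "qd": joint speeds; "joint_torque": joint torques, N m; "position": TCP position; "tool_rot": TCP orientation; "ft_force": force on the tool from outside, world axes, zero at the start; "torque": the same for the moment, N m; "grip_width": opening from 0.0 (shut) to 1.0 (fully open); "grip_force": force on a finger pad.
Only numpy, scipy, OpenCV 4.12 (cv2) and the standard library are available. Lean on these libraries where they do the work, as an engineer would, in place of code of your own. Each camera call takes 0.05 s, during which the arm holds its last target. There are 200 camera calls.

TASK

The telescoping work-stand leg clamped on the board was left between two holes, its spring button trapped under the outer tube. Draw the outer tube out, away from the clamp, until the button pops out of the next hole, press the button in flush and draw on until it pops fully out of the last hole, then let go. Ease it along and stop at each click: do not ram the button against the edge of a hole (no more than 20 N on it), and leave the other things on the bench where they are.

Things in the scene. Friction and masses are not known exactly. Their poses are not given: they have to be found in the camera images.
- stand: Fixed plywood board 260 x 490 x 20 mm with a blue clamp (146 mm high, at y -220 to -165 mm) that grips the leg's fixed square inner tube, level, axis 100 mm above the bench. Origin on the bench below the leg's axis. y runs along the leg from clamp to rubber foot (the way to draw it out); the button stands out on the +x side. Low things (under 50 mm) lie on the board.
- outer_tube: Square aluminium tube, 34 mm wide and high, 2 mm wall, 227 mm long, sliding over the inner tube. Origin on its axis (100 mm up) at the first of three round 15.5 mm holes in its +x side; at joint value 0 above the stand's origin; same axes. Holes at its own y = 0, -60 and -120 mm (last, 22 mm from its open mouth). Black rubber foot, 42 mm square, from y = 85 to 115 mm.
- tube_slide (a joint): How far the outer tube is drawn out (m). With the button at its nominal place the holes meet it at 0, 0.060 and 0.120 (the last); the button's offset along the leg (up to 16 mm) adds to all three. Travel ends at -0.020 and 0.142. Sliding takes about 6 N, plus 1 to 2 N of button drag. A button standing out locks the tube, with about 0.75 mm of play either way.
- button_travel (a joint): How far the button is pushed in (m): 0 fully out, 0.0055 flush with the outer tube's side, about 0.0075 when trapped under its wall, 0.0095 at the bottom. Spring: about 6 N at 0, 9 N flush, 10 N trapped. Pressed flush, its dome slips under the hole's edge when the tube is drawn with some 18 N; standing fully out it locks.
- wrench: Loose open-end wrench, 150 mm, lying on the board beside the leg; leave it alone.
- big_nut: Loose steel nut, 34 mm across, 15 mm high, on the board; leave it alone.
- tin: Small tin, 52 mm across, 45 mm high, on the board; leave it alone.
- spray_can: Spray can, 62 mm across, 180 mm high, standing on the bench to the left; leave it alone.
- button_place (a point): Fixed point on the stand: nominal centre of the button on the leg's +x side, 17 mm from the axis (the outer tube's face), 100 mm up, at the stand's y = 0. The spring button (dark steel, round, 14 mm, domed, 5.5 mm proud when out) is carried by the inner tube and does not move along it, but sits up to 16 mm to either side (stand's y) of this point, differently each time; not measured.

How it is judged:
On the way, in this order (a step that is already met when the one before it is completed fails the run):
1. the button pops fully out of the second hole (value of joint button_travel below 0.0015 m and value of joint tube_slide between 0.041 and 0.079 m), for 0.1 s.
2. the button is pressed in flush, still at the second hole (value of joint button_travel above 0.0045 m and value of joint tube_slide below 0.083 m), for 0.05 s.
At the end, for the whole second after the job is handed in: the button stands fully out (within 1.5 mm) of the last hole, so that the outer tube is locked and at rest at that setting (0.120 m, give or take the button's 16 mm offset and the play) (value of joint button_travel below 0.0015 m and value of joint tube_slide between 0.101 and 0.139 m and linear speed of outer_tube below 0.01 m/s); the robot touches nothing.
It fails at once if the button is rammed against the tube with more than 20 N (contact force between stand and outer_tube above 20 N).
It fails at once if a bystander is pushed more than 30 mm (distance of any of wrench, big_nut, tin, spray_can from where it was at the start of the episode above 0.03 m).
It also fails if it takes over 61 s, if anything falls off the work surface, if the arm or the gripper's body presses on something with over 40 N, if the wrist force passes 120 N, or if a joint passes its speed limit or range.

## Working session

There is one attempt and no reset: what is moved stays moved. The work goes in short steps, Python scripts to look and compute and a tool call to move; the robot and the scene stay as the last step left them, time stands still between calls to the robot, and variables do not carry over. Pictures are saved under pics/ and viewed, at most 10 in all, crops included, and the job is handed in when it is done.

Besides the shell and the picture viewer there is one more tool, called after ">>>" by a JSON object that holds its "name" and its "arguments". step_arm: Moves the arm, as the interface text tells. Its arguments: {"type":"object","properties":{"commands":{"type":"array"},"gripper":{"type":"number"},"force":{"type":"number"}},"required":["commands"]}

```bash
mkdir -p pics; ls
python3 - <<'E'
from bench import ctrl
import cv2
for n in("side","top"):
    cv2.imwrite(f"pics/{n}0.png",ctrl.get_image(n)[:,:,::-1])
    m=ctrl.camera_model(n);print(n,m)
s=ctrl.get_state();print(s)
E
```

```text
pics
side {'fx': 371.35345563871016, 'fy': 371.35345563871016, 'cx': 255.05789943075888, 'cy': 188.6518010428738, 'R': array([[ 0.99676707, -0.08033614,  0.00123023],
       [-0.04320131, -0.54880251, -0.83483498],
       [ 0.06774257,  0.83208287, -0.5504989 ]]), 't': array([-0.53935706,  0.17815132,  0.67681515])}
top {'fx': 424.5355982458893, 'fy': 424.5355982458893, 'cx': 256.081439220479, 'cy': 191.73355552607177, 'R': array([[ 0.02690342, -0.99960007,  0.00871196],
       [-0.98373956, -0.02802268, -0.17740128],
       [ 0.17757446, -0.00379759, -0.98410004]]), 't': array([0.09591451, 0.5848839 , 1.08527104])}
{'time': 0.1, 'joint_positions': array([-1.32488243,  0.32173721, -0.07007268,  1.45154627,  0.02257899,
        1.3708064 , -0.05688724]), 'qd': array([ 0.00041937, -0.00244676, -0.00095385, -0.00224339,  0.0006226 ,
       -0.00150608,  0.00038707]), 'joint_torque': array([-1.32935033e-04, -4.92574883e+01, -4.05808305e-01, -3.13396668e+01,
       -6.42389199e-02,  3.94793821e-02,  5.36374716e-05]), 'position': array([0.14927103, 0.63214345, 0.23558172]), 'tool_rot': array([-3.63264699e-01, -3.12039633e+00,  2.68050240e-03]), 'ft_force': array([-0.07792365,  0.35010582,  0.26731237]), 'torque': array([ 0.01858945, -0.06877643, -0.00684453]), 'grip_force': 0.0, 'grip_width': 1.0058174486119422}
```

View pics/side0.png

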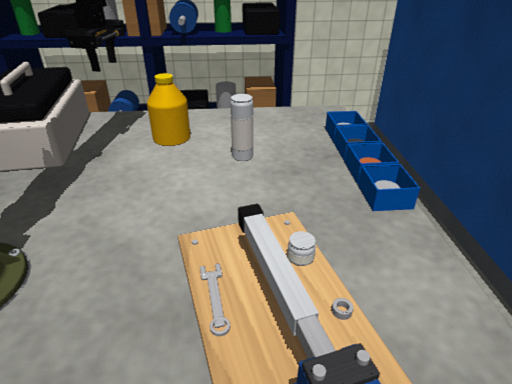

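View pics/top0.png

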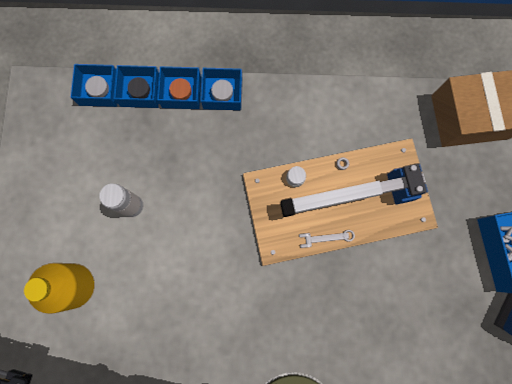

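The side view shows the leg running from the clamp (340,370) to the foot (250,215), with the wrench on its left and the tin and nut on its right. In the top view the foot is at (288,207) and the clamp at (408,183). I'll enlarge both to measure.

Run:
```python
import cv2
a=cv2.imread("pics/top0.png")[140:270,240:440];cv2.imwrite("pics/topc.png",cv2.resize(a,None,fx=4,fy=4,interpolation=cv2.INTER_CUBIC))
a=cv2.imread("pics/side0.png")[195:384,170:420];cv2.imwrite("pics/sidec.png",cv2.resize(a,None,fx=3,fy=3,interpolation=cv2.INTER_CUBIC))
```

```text
(no output)
```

View pics/topc.png

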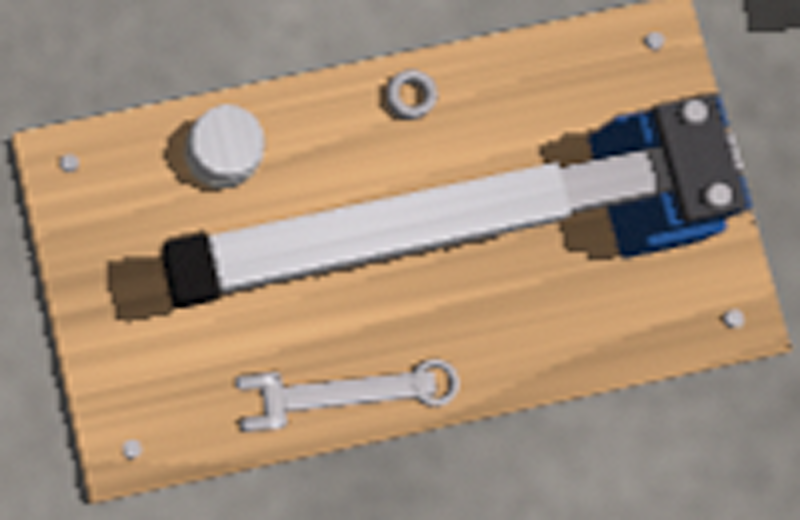

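View pics/sidec.png

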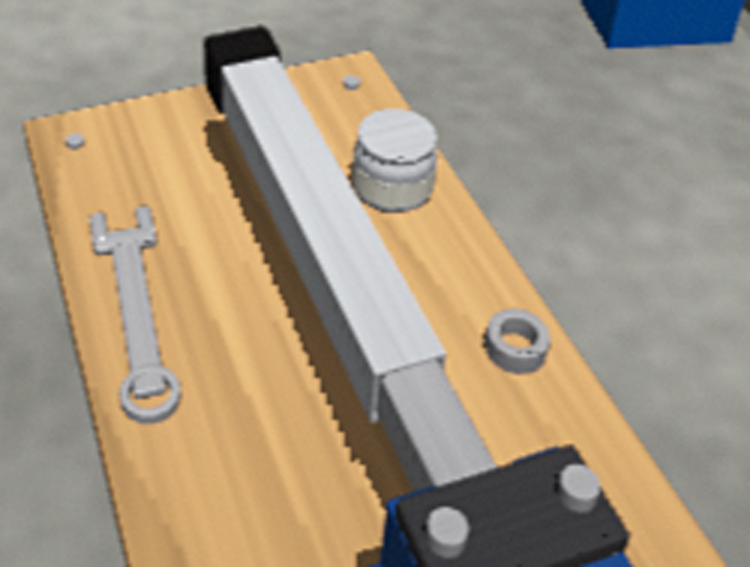

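The enlarged top view puts the tube mouth's top corners at about (558,166) and (569,212), and the foot joint at (212,236) and (220,288). In the side crop the mouth corners are (376,376) and (443,357), and the foot joint is at (224,70) and (278,58).

```bash
cat > h.py <<'E'
import numpy as np
from bench import ctrl
def px(cam,u,v,z):
    m=ctrl.camera_model(cam);R,t=m["R"],m["t"]
    d=R.T@[(u-m["cx"])/m["fx"],(v-m["cy"])/m["fy"],1];c=-R.T@t
    return c+d*(z-c[2])/d[2]
T=lambda u,v,z:px("top",240+u/4-.375,140+v/4-.375,z)
S=lambda u,v,z:px("side",170+u/3-.33,195+v/3-.33,z)
E
python3 - <<'E'
from h import *
np.set_printoptions(precision=4,suppress=True)
a=[T(558,166,.117),T(569,212,.117),T(212,236,.117),T(220,288,.117)]
b=[S(443,357,.117),S(376,376,.117),S(278,58,.117),S(224,70,.117)]
for P in(a,b):
    P=np.array(P);m=(P[0]+P[1])/2;f=(P[2]+P[3])/2;d=f-m
    print(P[:,:2].tolist(),"w",np.linalg.norm(P[0]-P[1]),np.linalg.norm(P[2]-P[3]),"mid",m,f,"L",np.linalg.norm(d),"ang",np.degrees(np.arctan2(-d[0],d[1])))
B=np.array([T(12,132,.02),T(90,502,.02),T(790,350,.02)]);print(B,np.linalg.norm(B[0]-B[1]),np.linalg.norm(B[2]-B[1]), "centre",(B[0]+B[2])/2)
d=B[1]-B[2];print(np.degrees(np.arctan2(-d[0],d[1])))
for n,c in dict(tin=(228,142,.065),nut=(410,94,.035)).items(): print(n,T(*c))
print(px("top",113,195,.18))
E
```

```text
[[0.6065317634268448, -0.19943790293142505], [0.5770202459179409, -0.2056753414827272], [0.5552518264305834, 0.019891333850583726], [0.5224172552432527, 0.014498851015850259]] w 0.03016347634739093 0.03327443367179645 mid [ 0.5918 -0.2026  0.117 ] [0.5388 0.0172 0.117 ] L 0.22603896717245836 ang 13.54528831087287
[[0.6068073945157012, -0.19995489506695624], [0.5759302975017302, -0.2073490633140409], [0.555680687133473, 0.019966619936344188], [0.5228128611265102, 0.010878976061886703]] w 0.03175009990655734 0.03410101549240059 mid [ 0.5914 -0.2037  0.117 ] [0.5392 0.0154 0.117 ] L 0.22518984963272634 ang 13.38294633906502
[[ 0.6406  0.1507  0.02  ]
 [ 0.389   0.0904  0.02  ]
 [ 0.5039 -0.3837  0.02  ]] 0.25868093429851985 0.487859609214099 centre [ 0.5722 -0.1165  0.02  ]
13.614623235158934
tin [0.6277 0.0052 0.065 ]
nut [ 0.6719 -0.123   0.035 ]
[0.5414 0.4501 0.18  ]
```

Both views agree: the tube origin is near (0.5587, -0.0657), and the leg's axis is turned 13.5°. The length comes out at 226 mm against the 227 mm given, and the width at 30–34 mm against 34 mm.

```bash
cat >> h.py <<'E'
from scipy.spatial.transform import Rotation as Ro
u=np.array([-.2334,.9724,0]);xs=np.array([.9724,.2334,0])
O=np.array([.5587,-.0657,.1])
G=Ro.from_matrix(np.c_[-u,xs,[0,0,-1]]) # tool x=-stand y? checked right-handed below
if np.linalg.det(np.c_[-u,xs,[0,0,-1]])<0: G=Ro.from_matrix(np.c_[u,xs,[0,0,-1]])
def plan(p):
    s=ctrl.get_state();R=Ro.from_rotvec(s["tool_rot"])
    print("t",s["time"],"pos",s["position"].round(4),"travel",R.inv().apply(p-s["position"]).round(4),"turn",np.degrees((R.inv()*G).as_rotvec()).round(2),"toolx",R.as_matrix()[:,0].round(3),"F",s["ft_force"].round(2))
E
python3 - <<'E'
from h import *
print(G.as_matrix())
plan(O+.04*u+[0,0,.08])
E
```

```text
Traceback (most recent call last):
  File "h.py", line 12, in <module>
    G=Ro.from_matrix(np.c_[-u,xs,[0,0,-1]]) # tool x=-stand y? checked right-handed below
  File "scipy/spatial/transform/_rotation.pyx", line 1143, in scipy.spatial.transform._rotation.Rotation.from_matrix
ValueError: Non-positive determinant (left-handed or null coordinate frame) in rotation matrix 0: [[ 0.2334  0.9724  0.    ]
 [-0.9724  0.2334  0.    ]
 [-0.      0.     -1.    ]].
```

```bash
sed -i '/^G=/d;s/^if np.*: G=/G=/' h.py
python3 - <<'E'
from h import *
plan(O+.04*u+[0,0,.1])
E
```

```text
t 0.1 pos [0.1493 0.6321 0.2356] travel [-0.5408 -0.5494  0.0366] turn [-9.000e-02  6.000e-02  6.322e+01] toolx [-0.973  0.23  -0.   ] F [-0.08  0.35  0.27]
```

>>> {"name": "step_arm", "arguments": {"commands": [{"travel":[-0.541,-0.549,0.0],"turn":[0,0,63.2]},{"travel":[-0.541,-0.549,0.0],"turn":[0,0,63.2]},{"travel":[-0.541,-0.549,0.0],"turn":[0,0,63.2]},{"travel":[-0.541,-0.549,0.0],"turn":[0,0,63.2]},{"travel":[-0.541,-0.549,0.0],"turn":[0,0,63.2]}], "gripper": 1.0}}

```text
time: 0.6
position: [0.2799, 0.4169, 0.2362]
tool_rot: [-1.489, -2.766, 0.001]
ft_force: [0.6, 0.2, 1.3]
grip_width: 1.001
grip_force: 0.0
```

Run:
```python
from h import *
plan(O+.04*u+[0,0,.1])
```

```text
t 0.6 pos [0.2799 0.4169 0.2362] travel [-0.5188 -0.0193  0.0362] turn [-2.00e-02  1.00e-02  1.99e+01] toolx [-0.55   0.835 -0.   ] F [0.58 0.23 1.26]
```

>>> {"name": "step_arm", "arguments": {"commands": [{"travel":[-0.519,-0.019,0.0],"turn":[0,0,19.9]},{"travel":[-0.519,-0.019,0.0],"turn":[0,0,19.9]},{"travel":[-0.519,-0.019,0.0],"turn":[0,0,19.9]},{"travel":[-0.519,-0.019,0.0],"turn":[0,0,19.9]},{"travel":[-0.519,-0.019,0.0],"turn":[0,0,19.9]}]}}

```text
time: 1.1
position: [0.4109, 0.2042, 0.2364]
tool_rot: [-1.937, -2.473, -0.001]
ft_force: [0.9, 0.4, 0.3]
grip_width: 1.0
grip_force: 0.0
```

Run:
```python
from h import *
plan(O+.04*u+[0,0,.1])
```

```text
t 1.1 pos [0.4109 0.2042 0.2364] travel [-0.2574  0.0791  0.0363] turn [ 0.   -0.03  0.36] toolx [-0.239  0.971  0.   ] F [0.9  0.36 0.35]
```

>>> {"name": "step_arm", "arguments": {"commands": [{"travel":[-0.257,0.079,0.036],"turn":[0,0,0.3]},{"travel":[-0.257,0.079,0.036],"turn":[0,0,0.3]},{"travel":[-0.257,0.079,0.036],"turn":[0,0,0.3]},{"travel":[-0.257,0.079,0.036],"turn":[0,0,0.3]},{"travel":[-0.257,0.079,0.036],"turn":[0,0,0.3]}]}}

```text
time: 1.6
position: [0.5383, -0.0081, 0.2032]
tool_rot: [-1.943, -2.468, -0.001]
ft_force: [0.6, 1.4, 0.3]
grip_width: 1.0
grip_force: 0.0
```

>>> {"name": "step_arm", "arguments": {"commands": [{"travel":[-0.02,0.006,0.0],"turn":[0,0,0]},{"travel":[-0.02,0.006,0.0],"turn":[0,0,0]}]}}

```text
time: 1.8
position: [0.5488, -0.0288, 0.2029]
tool_rot: [1.951, 2.46, -0.004]
ft_force: [-0.4, 0.3, 0.1]
grip_width: 0.996
grip_force: 0.0
```

Run:
```python
from h import *
plan(O+.04*u+[0,0,-.005])
```

```text
t 1.8 pos [ 0.5488 -0.0288  0.2029] travel [0.0021 0.0011 0.1079] turn [-0.06  0.15 -0.34] toolx [-0.228  0.974 -0.003] F [-0.42  0.34  0.06]
```

>>> {"name": "step_arm", "arguments": {"commands": [{"travel":[0.002,0.001,0.04],"turn":[0,0,-0.3]},{"travel":[0.002,0.001,0.08],"turn":[0,0,-0.3]},{"travel":[0.002,0.001,0.107],"turn":[0,0,-0.3]},{"travel":[0.002,0.001,0.107],"turn":[0,0,-0.3]}]}}

```text
time: 2.2
position: [0.545, -0.0207, 0.0924]
tool_rot: [-1.931, -2.47, 0.009]
ft_force: [-0.0, 0.4, -0.1]
grip_width: 1.0
grip_force: 0.0
```

>>> {"name": "step_arm", "arguments": {"commands": [{"travel":[0,0,0]},{"travel":[0,0,0]},{"travel":[0,0,0]},{"travel":[0,0,0]},{"travel":[0,0,0]}], "gripper": 0.3, "force": 30}}

```text
$.commands[0]: bad value
```

Run:
```python
from h import *
plan(O+.04*u+[0,0,-.005])
```

```text
t 2.2 pos [ 0.545  -0.0207  0.0924] travel [-0.007   0.0027 -0.0026] turn [-0.48 -0.09  0.45] toolx [-0.241  0.971  0.002] F [-0.02  0.35 -0.11]
```

>>> {"name": "step_arm", "arguments": {"commands": [{"travel":[-0.006,0.003,-0.002],"turn":[0,0,0.3]},{"travel":[-0.006,0.003,-0.002],"turn":[0,0,0.3]},{"travel":[-0.006,0.003,-0.002],"turn":[0,0,0.3]}]}}

```text
time: 2.5
position: [0.5547, -0.0274, 0.1004]
tool_rot: [1.943, 2.466, 0.004]
ft_force: [-0.0, -0.8, -0.1]
grip_width: 1.002
grip_force: 0.0
```

Run:
```python
from h import *
plan(O+.04*u+[0,0,-.005])
```

```text
t 2.5 pos [ 0.5547 -0.0274  0.1004] travel [ 0.0018 -0.0051  0.0054] turn [0.21 0.01 0.04] toolx [-0.234  0.972 -0.   ] F [-0.02 -0.81 -0.14]
```

>>> {"name": "step_arm", "arguments": {"commands": [{"travel":[0,0,0],"turn":[0,0,0]},{"travel":[0,0,0],"turn":[0,0,0]},{"travel":[0,0,0],"turn":[0,0,0]}]}}

```text
time: 2.8
position: [0.5533, -0.0271, 0.0987]
tool_rot: [1.944, 2.468, 0.001]
ft_force: [1.4, -0.2, -0.5]
grip_width: 1.003
grip_force: 0.0
```

Run:
```python
from h import *
plan(O+.04*u+[0,0,-.005])
```

```text
t 2.8 pos [ 0.5533 -0.0271  0.0987] travel [ 0.0012 -0.0037  0.0037] turn [ 0.03 -0.02  0.06] toolx [-0.234  0.972  0.   ] F [ 1.37 -0.2  -0.46]
```

>>> {"name": "step_arm", "arguments": {"commands": [{"travel":[0.001,-0.003,0.003],"turn":[0,0,0]},{"travel":[0.001,-0.003,0.003],"turn":[0,0,0]},{"travel":[0.001,-0.003,0.003],"turn":[0,0,0]},{"travel":[0.001,-0.003,0.003],"turn":[0,0,0]}]}}

```text
time: 3.2
position: [0.55, -0.027, 0.0953]
tool_rot: [-1.944, -2.468, -0.0]
ft_force: [-0.6, 0.7, 0.3]
grip_width: 1.004
grip_force: 0.0
```

>>> {"name": "step_arm", "arguments": {"commands": [{"travel":[0,0,0],"turn":[0,0,0]},{"travel":[0,0,0],"turn":[0,0,0]},{"travel":[0,0,0],"turn":[0,0,0]},{"travel":[0,0,0],"turn":[0,0,0]},{"travel":[0,0,0],"turn":[0,0,0]}], "gripper": 0.3, "force": 25}}

```text
time: 3.7
position: [0.55, -0.027, 0.0954]
tool_rot: [1.944, 2.468, 0.0]
ft_force: [-1.0, 0.4, -0.1]
grip_width: 0.633
grip_force: 0.0
```

Run:
```python
from h import *
plan(O+.04*u+[0,0,-.005])
```

```text
t 3.7 pos [ 0.55   -0.027   0.0954] travel [ 0.0004 -0.0006  0.0004] turn [ 0.01 -0.    0.05] toolx [-0.234  0.972  0.   ] F [-0.96  0.43 -0.1 ]
```

>>> {"name": "step_arm", "arguments": {"commands": [{"travel":[0,0,0],"turn":[0,0,0]},{"travel":[0,0,0],"turn":[0,0,0]},{"travel":[0,0,0],"turn":[0,0,0]},{"travel":[0,0,0],"turn":[0,0,0]},{"travel":[0,0,0],"turn":[0,0,0]}], "gripper": 0.2, "force": 25}}

```text
time: 4.2
position: [0.5496, -0.0271, 0.0954]
tool_rot: [-1.943, -2.468, 0.001]
ft_force: [-1.2, -0.7, 1.9]
grip_width: 0.389
grip_force: 25.0
```

>>> {"name": "step_arm", "arguments": {"commands": [{"travel":[0.0005,0,0],"turn":[0,0,0]},{"travel":[0.001,0,0],"turn":[0,0,0]},{"travel":[0.0015,0,0],"turn":[0,0,0]},{"travel":[0.002,0,0],"turn":[0,0,0]}]}}

```text
time: 4.6
position: [0.5496, -0.027, 0.0954]
tool_rot: [1.944, 2.466, -0.003]
ft_force: [-0.0, -6.0, -0.7]
grip_width: 0.386
grip_force: 25.0
```

>>> {"name": "step_arm", "arguments": {"commands": [{"travel":[0.001,0,0],"turn":[0,0,0]},{"travel":[0.002,0,0],"turn":[0,0,0]},{"travel":[0.003,0,0],"turn":[0,0,0]},{"travel":[0.003,0,0],"turn":[0,0,0]}]}}

```text
time: 5.0
position: [0.5495, -0.0268, 0.0954]
tool_rot: [1.943, 2.462, -0.005]
ft_force: [2.1, -10.6, -3.0]
grip_width: 0.39
grip_force: 25.0
```

>>> {"name": "step_arm", "arguments": {"commands": [{"travel":[0.0005,0,0],"turn":[0,0,0]},{"travel":[0.001,0,0],"turn":[0,0,0]},{"travel":[0.001,0,0],"turn":[0,0,0]}]}}

```text
time: 5.3
position: [0.5495, -0.0263, 0.0954]
tool_rot: [1.943, 2.461, -0.006]
ft_force: [3.3, -11.5, -2.6]
grip_width: 0.386
grip_force: 25.0
```

>>> {"name": "step_arm", "arguments": {"commands": [{"travel":[0.0005,0,0],"turn":[0,0,0]},{"travel":[0.001,0,0],"turn":[0,0,0]},{"travel":[0.0015,0,0],"turn":[0,0,0]},{"travel":[0.0015,0,0],"turn":[0,0,0]}]}}

```text
time: 5.7
position: [0.5491, -0.0248, 0.0954]
tool_rot: [1.944, 2.461, -0.005]
ft_force: [3.3, -11.4, -2.6]
grip_width: 0.392
grip_force: 25.0
```

>>> {"name": "step_arm", "arguments": {"commands": [{"travel":[0.001,0,0],"turn":[0,0,0]},{"travel":[0.002,0,0],"turn":[0,0,0]},{"travel":[0.003,0,0],"turn":[0,0,0]},{"travel":[0.003,0,0],"turn":[0,0,0]}]}}

```text
time: 6.1
position: [0.5483, -0.0216, 0.0954]
tool_rot: [1.944, 2.461, -0.005]
ft_force: [2.7, -9.9, -1.8]
grip_width: 0.388
grip_force: 25.0
```

>>> {"name": "step_arm", "arguments": {"commands": [{"travel":[0.001,0,0],"turn":[0,0,0]},{"travel":[0.002,0,0],"turn":[0,0,0]},{"travel":[0.003,0,0],"turn":[0,0,0]},{"travel":[0.004,0,0],"turn":[0,0,0]},{"travel":[0.004,0,0],"turn":[0,0,0]}]}}

```text
time: 6.6
position: [0.5474, -0.0179, 0.0954]
tool_rot: [1.944, 2.461, -0.005]
ft_force: [1.7, -10.4, -2.2]
grip_width: 0.389
grip_force: 25.0
```

>>> {"name": "step_arm", "arguments": {"commands": [{"travel":[0.001,0,0],"turn":[0,0,0]},{"travel":[0.002,0,0],"turn":[0,0,0]},{"travel":[0.003,0,0],"turn":[0,0,0]},{"travel":[0.004,0,0],"turn":[0,0,0]},{"travel":[0.004,0,0],"turn":[0,0,0]}]}}

```text
time: 7.1
position: [0.5465, -0.014, 0.0954]
tool_rot: [1.944, 2.461, -0.005]
ft_force: [2.1, -11.2, -1.6]
grip_width: 0.39
grip_force: 25.0
```

>>> {"name": "step_arm", "arguments": {"commands": [{"travel":[0.001,0,0],"turn":[0,0,0]},{"travel":[0.002,0,0],"turn":[0,0,0]},{"travel":[0.003,0,0],"turn":[0,0,0]},{"travel":[0.004,0,0],"turn":[0,0,0]},{"travel":[0.004,0,0],"turn":[0,0,0]}]}}

```text
time: 7.6
position: [0.5455, -0.01, 0.0954]
tool_rot: [1.944, 2.461, -0.005]
ft_force: [2.7, -11.2, -2.6]
grip_width: 0.389
grip_force: 25.0
```

>>> {"name": "step_arm", "arguments": {"commands": [{"travel":[0.001,0,0],"turn":[0,0,0]},{"travel":[0.002,0,0],"turn":[0,0,0]},{"travel":[0.003,0,0],"turn":[0,0,0]},{"travel":[0.004,0,0],"turn":[0,0,0]},{"travel":[0.004,0,0],"turn":[0,0,0]}]}}

```text
time: 8.1
position: [0.5446, -0.0062, 0.0953]
tool_rot: [1.944, 2.461, -0.006]
ft_force: [0.5, -11.5, -1.1]
grip_width: 0.388
grip_force: 25.0
```

>>> {"name": "step_arm", "arguments": {"commands": [{"travel":[0.001,0,0],"turn":[0,0,0]},{"travel":[0.002,0,0],"turn":[0,0,0]},{"travel":[0.003,0,0],"turn":[0,0,0]},{"travel":[0.004,0,0],"turn":[0,0,0]},{"travel":[0.004,0,0],"turn":[0,0,0]}]}}

```text
time: 8.6
position: [0.5436, -0.0022, 0.0954]
tool_rot: [1.944, 2.462, -0.005]
ft_force: [1.7, -11.0, -1.8]
grip_width: 0.385
grip_force: 25.0
```

>>> {"name": "step_arm", "arguments": {"commands": [{"travel":[0.001,0,0],"turn":[0,0,0]},{"travel":[0.002,0,0],"turn":[0,0,0]},{"travel":[0.003,0,0],"turn":[0,0,0]},{"travel":[0.004,0,0],"turn":[0,0,0]},{"travel":[0.004,0,0],"turn":[0,0,0]}]}}

```text
time: 9.1
position: [0.5426, 0.0016, 0.0953]
tool_rot: [1.944, 2.461, -0.006]
ft_force: [0.7, -10.3, -1.1]
grip_width: 0.392
grip_force: 25.0
```

>>> {"name": "step_arm", "arguments": {"commands": [{"travel":[0.001,0,0],"turn":[0,0,0]},{"travel":[0.002,0,0],"turn":[0,0,0]},{"travel":[0.003,0,0],"turn":[0,0,0]},{"travel":[0.004,0,0],"turn":[0,0,0]},{"travel":[0.004,0,0],"turn":[0,0,0]}]}}

```text
time: 9.6
position: [0.5407, 0.0094, 0.0953]
tool_rot: [1.945, 2.467, -0.002]
ft_force: [-3.3, -3.9, 2.2]
grip_width: 0.388
grip_force: 25.0
```

>>> {"name": "step_arm", "arguments": {"commands": [{"travel":[0.0005,0,0],"turn":[0,0,0]},{"travel":[0.001,0,0],"turn":[0,0,0]},{"travel":[0.0015,0,0],"turn":[0,0,0]},{"travel":[0.0015,0,0],"turn":[0,0,0]}]}}

```text
time: 10.0
position: [0.5405, 0.0102, 0.0953]
tool_rot: [1.944, 2.466, -0.003]
ft_force: [-1.7, -6.0, 1.6]
grip_width: 0.386
grip_force: 25.0
```

>>> {"name": "step_arm", "arguments": {"commands": [{"travel":[0.0005,0,0],"turn":[0,0,0]},{"travel":[0.001,0,0],"turn":[0,0,0]},{"travel":[0.002,0,0],"turn":[0,0,0]},{"travel":[0.002,0,0],"turn":[0,0,0]}]}}

```text
time: 10.4
position: [0.5402, 0.0118, 0.0953]
tool_rot: [1.944, 2.466, -0.003]
ft_force: [-2.3, -6.3, 1.6]
grip_width: 0.389
grip_force: 25.0
```

>>> {"name": "step_arm", "arguments": {"commands": [{"travel":[0.0005,0,0],"turn":[0,0,0]},{"travel":[0.001,0,0],"turn":[0,0,0]},{"travel":[0.0015,0,0],"turn":[0,0,0]},{"travel":[0.0015,0,0],"turn":[0,0,0]}]}}

```text
time: 10.8
position: [0.5401, 0.012, 0.0953]
tool_rot: [1.944, 2.464, -0.004]
ft_force: [-0.4, -9.2, 1.0]
grip_width: 0.389
grip_force: 25.0
```

>>> {"name": "step_arm", "arguments": {"commands": [{"travel":[0.0005,0,0],"turn":[0,0,0]},{"travel":[0.001,0,0],"turn":[0,0,0]},{"travel":[0.0015,0,0],"turn":[0,0,0]},{"travel":[0.0015,0,0],"turn":[0,0,0]}]}}

```text
time: 11.2
position: [0.5401, 0.0122, 0.0954]
tool_rot: [1.944, 2.462, -0.005]
ft_force: [0.6, -11.5, -0.3]
grip_width: 0.39
grip_force: 25.0
```

>>> {"name": "step_arm", "arguments": {"commands": [{"travel":[-0.002,0,0],"turn":[0,0,0]},{"travel":[-0.0045,0,0],"turn":[0,0,0]}]}}

```text
time: 11.4
position: [0.5401, 0.0121, 0.0954]
tool_rot: [-1.944, -2.466, 0.0]
ft_force: [-5.1, -0.7, 4.4]
grip_width: 0.39
grip_force: 25.0
```

>>> {"name": "step_arm", "arguments": {"commands": [{"travel":[0,0,0],"turn":[0,0,0]},{"travel":[0,0,0],"turn":[0,0,0]},{"travel":[0,0,0],"turn":[0,0,0]},{"travel":[0,0,0],"turn":[0,0,0]},{"travel":[0,0,0],"turn":[0,0,0]}], "gripper": 0.85}}

```text
time: 11.9
position: [0.5407, 0.0128, 0.0954]
tool_rot: [1.943, 2.468, 0.001]
ft_force: [0.3, -0.6, 0.3]
grip_width: 0.759
grip_force: 0.0
```

Run:
```python
from h import *
plan(O-.0202*u+[0,0,-.005])
import cv2
a=ctrl.get_image("top")[:,:,::-1];cv2.imwrite("pics/t1.png",a)
cv2.imwrite("pics/t1c.png",cv2.resize(a[140:270,240:440],None,fx=4,fy=4,interpolation=cv2.INTER_CUBIC))
```

```text
t 11.9 pos [0.5407 0.0128 0.0954] travel [-0.1007 -0.001   0.0004] turn [ 0.03 -0.02  0.08] toolx [-0.235  0.972  0.   ] F [ 0.34 -0.58  0.3 ]
```

View pics/t1c.png

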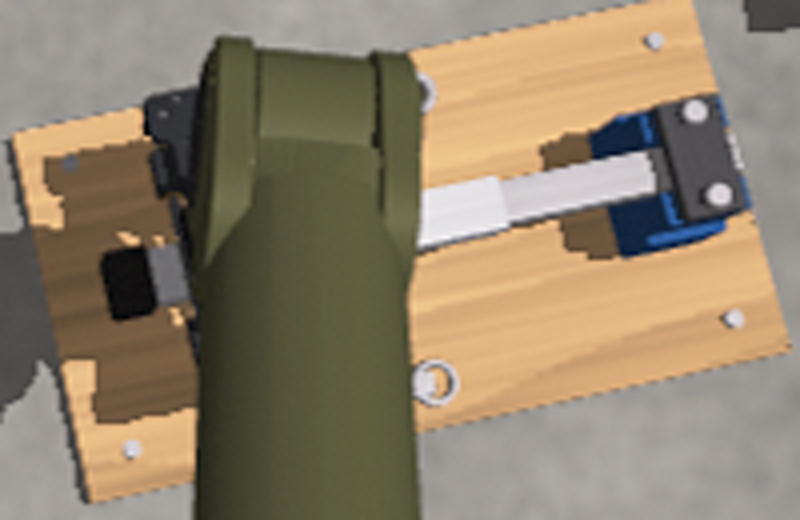

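The arm hides the middle of the leg. The mouth has moved about 62 crop pixels, to x≈500, which is 40 mm and matches the arm's reading. Next I'll move to the button and feel for it.

>>> {"name": "step_arm", "arguments": {"commands": [{"travel":[-0.04,-0.0005,0],"turn":[0,0,0]},{"travel":[-0.08,-0.001,0],"turn":[0,0,0]},{"travel":[-0.1005,-0.001,0],"turn":[0,0,0]},{"travel":[-0.1005,-0.001,0],"turn":[0,0,0]},{"travel":[-0.1005,-0.001,0],"turn":[0,0,0]}]}}

```text
time: 12.45
position: [0.563, -0.0855, 0.0952]
tool_rot: [-1.945, -2.466, -0.0]
ft_force: [-0.5, 0.3, -0.3]
grip_width: 0.852
grip_force: 0.0
```

>>> {"name": "step_arm", "arguments": {"commands": [{"travel":[0,0,0],"turn":[0,0,0]},{"travel":[0,0,0],"turn":[0,0,0]},{"travel":[0,0,0],"turn":[0,0,0]}], "gripper": 0.55, "force": 3}}

```text
time: 12.75
position: [0.5631, -0.0843, 0.0954]
tool_rot: [-1.941, -2.469, -0.001]
ft_force: [-0.5, 0.4, -0.2]
grip_width: 0.658
grip_force: 0.0
```

Run:
```python
from h import *
plan(O-.0202*u+[0,0,-.005])
```

```text
t 12.75 pos [ 0.5631 -0.0843  0.0954] travel [-0.0011  0.      0.0004] turn [ 0.01 -0.03  0.16] toolx [-0.236  0.972  0.001] F [-0.54  0.4  -0.24]
```

>>> {"name": "step_arm", "arguments": {"commands": [{"travel":[-0.001,0,0],"turn":[0,0,0]},{"travel":[-0.001,0,0],"turn":[0,0,0]},{"travel":[-0.001,0,0],"turn":[0,0,0]},{"travel":[-0.001,0,0],"turn":[0,0,0]},{"travel":[-0.001,0,0],"turn":[0,0,0]}], "gripper": 0.2, "force": 3}}

```text
time: 13.25
position: [0.5654, -0.0857, 0.0956]
tool_rot: [1.941, 2.466, 0.005]
ft_force: [5.9, 1.6, -3.6]
grip_width: 0.468
grip_force: 3.0
```

Run:
```python
from h import *
plan(O-.0202*u+[0,0,-.005])
```

```text
t 13.25 pos [ 0.5654 -0.0857  0.0956] travel [ 0.0008 -0.0019  0.0006] turn [0.25 0.05 0.1 ] toolx [-0.235  0.972 -0.001] F [ 5.89  1.56 -3.56]
```

The width is 0.468 against 0.389 on the bare tube, so the button is standing out between the pads. Now I'll press it flush.

>>> {"name": "step_arm", "arguments": {"commands": [{"travel":[0.0005,-0.001,0],"turn":[0,0,0]},{"travel":[0.0005,-0.001,0],"turn":[0,0,0]},{"travel":[0.0005,-0.001,0],"turn":[0,0,0]},{"travel":[0.0005,-0.001,0],"turn":[0,0,0]}], "gripper": 0.2, "force": 40}}

```text
time: 13.65
position: [0.5639, -0.086, 0.0957]
tool_rot: [1.941, 2.466, 0.003]
ft_force: [6.5, -0.6, -2.8]
grip_width: 0.386
grip_force: 40.0
```

Run:
```python
from h import *
plan(O-.0202*u+[0,0,-.005])
```

```text
t 13.65 pos [ 0.5639 -0.086   0.0957] travel [ 0.0008 -0.0003  0.0007] turn [0.19 0.08 0.1 ] toolx [-0.235  0.972 -0.001] F [ 6.47 -0.56 -2.79]
```

>>> {"name": "step_arm", "arguments": {"commands": [{"travel":[0.001,0,0],"turn":[0,0,0]},{"travel":[0.002,0,0],"turn":[0,0,0]},{"travel":[0.003,0,0],"turn":[0,0,0]},{"travel":[0.004,0,0],"turn":[0,0,0]},{"travel":[0.004,0,0],"turn":[0,0,0]}]}}

```text
time: 14.15
position: [0.5638, -0.0858, 0.0957]
tool_rot: [1.94, 2.461, -0.001]
ft_force: [10.1, -6.1, -7.1]
grip_width: 0.385
grip_force: 40.1
```

>>> {"name": "step_arm", "arguments": {"commands": [{"travel":[0.001,0,0],"turn":[0,0,0]},{"travel":[0.002,0,0],"turn":[0,0,0]},{"travel":[0.002,0,0],"turn":[0,0,0]}]}}

```text
time: 14.45
position: [0.5637, -0.0853, 0.0957]
tool_rot: [1.939, 2.458, -0.002]
ft_force: [11.8, -10.1, -8.5]
grip_width: 0.385
grip_force: 40.1
```

>>> {"name": "step_arm", "arguments": {"commands": [{"travel":[0.0005,0,0],"turn":[0,0,0]},{"travel":[0.001,0,0],"turn":[0,0,0]},{"travel":[0.001,0,0],"turn":[0,0,0]}]}}

```text
time: 14.75
position: [0.5636, -0.0847, 0.0957]
tool_rot: [1.939, 2.458, -0.002]
ft_force: [11.7, -10.4, -10.0]
grip_width: 0.391
grip_force: 40.1
```

>>> {"name": "step_arm", "arguments": {"commands": [{"travel":[0.0005,0,0],"turn":[0,0,0]},{"travel":[0.001,0,0],"turn":[0,0,0]},{"travel":[0.0015,0,0],"turn":[0,0,0]},{"travel":[0.0015,0,0],"turn":[0,0,0]}]}}

```text
time: 15.15
position: [0.5632, -0.0834, 0.0957]
tool_rot: [1.939, 2.457, -0.003]
ft_force: [13.0, -9.9, -10.4]
grip_width: 0.385
grip_force: 40.1
```

>>> {"name": "step_arm", "arguments": {"commands": [{"travel":[0.001,0,0],"turn":[0,0,0]},{"travel":[0.002,0,0],"turn":[0,0,0]},{"travel":[0.002,0,0],"turn":[0,0,0]}]}}

```text
time: 15.45
position: [0.563, -0.0825, 0.0957]
tool_rot: [1.939, 2.456, -0.004]
ft_force: [13.1, -11.3, -11.7]
grip_width: 0.391
grip_force: 40.1
```

>>> {"name": "step_arm", "arguments": {"commands": [{"travel":[0.001,0,0],"turn":[0,0,0]},{"travel":[0.002,0,0],"turn":[0,0,0]},{"travel":[0.003,0,0],"turn":[0,0,0]},{"travel":[0.003,0,0],"turn":[0,0,0]}]}}

```text
time: 15.85
position: [0.5628, -0.0818, 0.0957]
tool_rot: [1.938, 2.452, -0.006]
ft_force: [15.1, -15.8, -13.9]
grip_width: 0.386
grip_force: 40.1
```

>>> {"name": "step_arm", "arguments": {"commands": [{"travel":[0.0005,0,0],"turn":[0,0,0]},{"travel":[0.001,0,0],"turn":[0,0,0]},{"travel":[0.001,0,0],"turn":[0,0,0]},{"travel":[0.001,0,0],"turn":[0,0,0]}]}}

```text
time: 16.25
position: [0.5628, -0.0817, 0.0957]
tool_rot: [1.938, 2.451, -0.006]
ft_force: [16.5, -17.4, -15.5]
grip_width: 0.388
grip_force: 40.1
```

>>> {"name": "step_arm", "arguments": {"commands": [{"travel":[0.0,0.002,0.002],"turn":[0,0,0]},{"travel":[0.0,0.004,0.004],"turn":[0,0,0]},{"travel":[0.0005,0.004,0.004],"turn":[0,0,0]},{"travel":[0.0005,0.004,0.004],"turn":[0,0,0]}]}}

```text
time: 16.65
position: [0.5629, -0.0813, 0.0953]
tool_rot: [1.945, 2.456, -0.011]
ft_force: [-7.0, -16.1, 21.3]
grip_width: 0.389
grip_force: 40.0
```

>>> {"name": "step_arm", "arguments": {"commands": [{"travel":[0.0,-0.001,-0.002],"turn":[0,0,0]},{"travel":[0.0005,-0.001,-0.0023],"turn":[0,0,0]},{"travel":[0.001,-0.001,-0.0023],"turn":[0,0,0]},{"travel":[0.001,-0.001,-0.0023],"turn":[0,0,0]}]}}

```text
time: 17.05
position: [0.5621, -0.0784, 0.0955]
tool_rot: [1.943, 2.458, -0.009]
ft_force: [-0.0, -13.6, 5.4]
grip_width: 0.382
grip_force: 40.0
```

>>> {"name": "step_arm", "arguments": {"commands": [{"travel":[0.001,0,0],"turn":[0,0,0]},{"travel":[0.003,0,0],"turn":[0,0,0]},{"travel":[0.005,0,0],"turn":[0,0,0]},{"travel":[0.007,0,0],"turn":[0,0,0]},{"travel":[0.008,0,0],"turn":[0,0,0]}]}}

```text
time: 17.55
position: [0.5601, -0.0701, 0.0955]
tool_rot: [1.943, 2.458, -0.009]
ft_force: [0.9, -14.4, 6.4]
grip_width: 0.386
grip_force: 40.0
```

>>> {"name": "step_arm", "arguments": {"commands": [{"travel":[0.002,0,0],"turn":[0,0,0]},{"travel":[0.004,0,0],"turn":[0,0,0]},{"travel":[0.006,0,0],"turn":[0,0,0]},{"travel":[0.008,0,0],"turn":[0,0,0]},{"travel":[0.01,0,0],"turn":[0,0,0]}]}}

```text
time: 18.05
position: [0.5578, -0.0607, 0.0955]
tool_rot: [1.943, 2.458, -0.009]
ft_force: [-1.2, -12.8, 7.1]
grip_width: 0.386
grip_force: 40.0
```

>>> {"name": "step_arm", "arguments": {"commands": [{"travel":[0.002,0,0],"turn":[0,0,0]},{"travel":[0.004,0,0],"turn":[0,0,0]},{"travel":[0.006,0,0],"turn":[0,0,0]},{"travel":[0.008,0,0],"turn":[0,0,0]},{"travel":[0.01,0,0],"turn":[0,0,0]}]}}

```text
time: 18.55
position: [0.5555, -0.051, 0.0955]
tool_rot: [1.944, 2.458, -0.009]
ft_force: [-0.7, -14.0, 6.4]
grip_width: 0.39
grip_force: 40.0
```

>>> {"name": "step_arm", "arguments": {"commands": [{"travel":[0.0015,0,0],"turn":[0,0,0]},{"travel":[0.003,0,0],"turn":[0,0,0]},{"travel":[0.0045,0,0],"turn":[0,0,0]},{"travel":[0.006,0,0],"turn":[0,0,0]},{"travel":[0.006,0,0],"turn":[0,0,0]}]}}

```text
time: 19.05
position: [0.5538, -0.0441, 0.0955]
tool_rot: [1.944, 2.46, -0.008]
ft_force: [-2.5, -11.0, 8.8]
grip_width: 0.385
grip_force: 40.0
```

>>> {"name": "step_arm", "arguments": {"commands": [{"travel":[0.001,0,0],"turn":[0,0,0]},{"travel":[0.002,0,0],"turn":[0,0,0]},{"travel":[0.003,0,0],"turn":[0,0,0]},{"travel":[0.004,0,0],"turn":[0,0,0]},{"travel":[0.004,0,0],"turn":[0,0,0]}]}}

```text
time: 19.55
position: [0.5529, -0.0403, 0.0955]
tool_rot: [1.944, 2.46, -0.008]
ft_force: [-3.2, -12.2, 8.6]
grip_width: 0.391
grip_force: 40.0
```

>>> {"name": "step_arm", "arguments": {"commands": [{"travel":[0.001,0,0],"turn":[0,0,0]},{"travel":[0.002,0,0],"turn":[0,0,0]},{"travel":[0.003,0,0],"turn":[0,0,0]},{"travel":[0.003,0,0],"turn":[0,0,0]}]}}

```text
time: 19.95
position: [0.5522, -0.0373, 0.0954]
tool_rot: [1.944, 2.46, -0.008]
ft_force: [-2.0, -11.2, 8.8]
grip_width: 0.385
grip_force: 40.0
```

>>> {"name": "step_arm", "arguments": {"commands": [{"travel":[0.001,0,0],"turn":[0,0,0]},{"travel":[0.002,0,0],"turn":[0,0,0]},{"travel":[0.003,0,0],"turn":[0,0,0]},{"travel":[0.003,0,0],"turn":[0,0,0]}]}}

```text
time: 20.35
position: [0.5505, -0.0306, 0.0954]
tool_rot: [1.946, 2.466, -0.004]
ft_force: [-7.1, -5.2, 13.8]
grip_width: 0.384
grip_force: 40.0
```

>>> {"name": "step_arm", "arguments": {"commands": [{"travel":[0.0005,-0.001,-0.001],"turn":[0,0,0]},{"travel":[0.001,-0.001,-0.001],"turn":[0,0,0]},{"travel":[0.002,-0.001,-0.001],"turn":[0,0,0]},{"travel":[0.002,-0.001,-0.001],"turn":[0,0,0]}]}}

```text
time: 20.75
position: [0.55, -0.0287, 0.0955]
tool_rot: [1.944, 2.464, -0.003]
ft_force: [-0.7, -5.1, 4.8]
grip_width: 0.385
grip_force: 40.0
```

>>> {"name": "step_arm", "arguments": {"commands": [{"travel":[0.0005,0,0],"turn":[0,0,0]},{"travel":[0.001,0,0],"turn":[0,0,0]},{"travel":[0.0015,0,0],"turn":[0,0,0]},{"travel":[0.0015,0,0],"turn":[0,0,0]}]}}

```text
time: 21.15
position: [0.5498, -0.0279, 0.0955]
tool_rot: [1.944, 2.463, -0.004]
ft_force: [-0.6, -7.3, 4.0]
grip_width: 0.387
grip_force: 40.0
```

>>> {"name": "step_arm", "arguments": {"commands": [{"travel":[0.0005,0,0],"turn":[0,0,0]},{"travel":[0.001,0,0],"turn":[0,0,0]},{"travel":[0.0015,0,0],"turn":[0,0,0]},{"travel":[0.0015,0,0],"turn":[0,0,0]}]}}

```text
time: 21.55
position: [0.5497, -0.0277, 0.0955]
tool_rot: [1.943, 2.461, -0.005]
ft_force: [0.8, -9.9, 2.9]
grip_width: 0.384
grip_force: 40.0
```

>>> {"name": "step_arm", "arguments": {"commands": [{"travel":[-0.002,0,0],"turn":[0,0,0]},{"travel":[-0.004,0,0],"turn":[0,0,0]},{"travel":[-0.004,0,0],"turn":[0,0,0]}]}}

```text
time: 21.85
position: [0.5497, -0.0278, 0.0955]
tool_rot: [1.945, 2.467, -0.001]
ft_force: [-3.0, -2.0, 7.5]
grip_width: 0.387
grip_force: 40.0
```

>>> {"name": "step_arm", "arguments": {"commands": [{"travel":[0,0,0],"turn":[0,0,0]},{"travel":[0,0,0],"turn":[0,0,0]},{"travel":[0,0,0],"turn":[0,0,0]},{"travel":[0,0,0],"turn":[0,0,0]},{"travel":[0,0,0],"turn":[0,0,0]}], "gripper": 0.75, "force": 3}}

```text
time: 22.35
position: [0.5498, -0.0263, 0.0946]
tool_rot: [-1.943, -2.468, -0.0]
ft_force: [-0.1, 0.0, 0.3]
grip_width: 0.716
grip_force: 0.0
```

Run:
```python
from h import *
plan(O-.0202*u+[0,0,-.005])
```

```text
t 22.35 pos [ 0.5498 -0.0263  0.0946] travel [-0.0606 -0.0006 -0.0005] turn [-0.01 -0.01  0.07] toolx [-0.235  0.972  0.   ] F [-0.07  0.01  0.28]
```

>>> {"name": "step_arm", "arguments": {"commands": [{"travel":[-0.03,0,0],"turn":[0,0,0]},{"travel":[-0.06,0,0],"turn":[0,0,0]},{"travel":[-0.06,0,0],"turn":[0,0,0]},{"travel":[-0.06,0,0],"turn":[0,0,0]},{"travel":[-0.06,0,0],"turn":[0,0,0]}]}}

```text
time: 22.85
position: [0.5638, -0.0837, 0.0944]
tool_rot: [-1.942, -2.468, -0.001]
ft_force: [0.3, 0.4, 0.0]
grip_width: 0.752
grip_force: 0.0
```

>>> {"name": "step_arm", "arguments": {"commands": [{"travel":[0,0,0],"turn":[0,0,0]},{"travel":[0,0,0],"turn":[0,0,0]},{"travel":[0,0,0],"turn":[0,0,0]},{"travel":[0,0,0],"turn":[0,0,0]},{"travel":[0,0,0],"turn":[0,0,0]}], "gripper": 0.2, "force": 3}}

```text
time: 23.35
position: [0.5659, -0.0839, 0.0949]
tool_rot: [1.941, 2.466, 0.005]
ft_force: [5.7, 0.7, -5.4]
grip_width: 0.449
grip_force: 3.1
```

>>> {"name": "step_arm", "arguments": {"commands": [{"travel":[0,0,0],"turn":[0,0,0]},{"travel":[0,0,0],"turn":[0,0,0]}]}}

```text
time: 23.55
position: [0.5659, -0.0839, 0.0949]
tool_rot: [1.941, 2.467, 0.004]
ft_force: [6.7, 1.6, -3.2]
grip_width: 0.452
grip_force: 3.0
```

The width of 0.452 (39.3 mm) means the button stands 5.4 mm proud. I'll let go, retreat and check with a picture.

>>> {"name": "step_arm", "arguments": {"commands": [{"travel":[0,0,0],"turn":[0,0,0]},{"travel":[0,0,0],"turn":[0,0,0]},{"travel":[0,0,0],"turn":[0,0,0]},{"travel":[0,0,0],"turn":[0,0,0]},{"travel":[0,0,0],"turn":[0,0,0]}], "gripper": 0.85}}

```text
time: 24.05
position: [0.5637, -0.085, 0.0947]
tool_rot: [-1.944, -2.468, 0.0]
ft_force: [0.0, 0.9, 0.3]
grip_width: 0.801
grip_force: 0.0
```

>>> {"name": "step_arm", "arguments": {"commands": [{"travel":[0,0,-0.04],"turn":[0,0,0]},{"travel":[0,0,-0.08],"turn":[0,0,0]},{"travel":[0,0,-0.12],"turn":[0,0,0]},{"travel":[0,0,-0.12],"turn":[0,0,0]},{"travel":[0,0,-0.12],"turn":[0,0,0]}]}}

```text
time: 24.55
position: [0.5644, -0.085, 0.2156]
tool_rot: [1.943, 2.467, 0.003]
ft_force: [-0.1, 0.2, -0.6]
grip_width: 0.849
grip_force: 0.0
```

Run:
```python
from h import *
import cv2
s=ctrl.get_state();print(s["position"],s["ft_force"])
cv2.imwrite("pics/s2.png",ctrl.get_image("side")[:,:,::-1])
```

```text
[ 0.56437582 -0.08501063  0.21557102] [-0.06534786  0.22427669 -0.55327483]
```

View pics/s2.png

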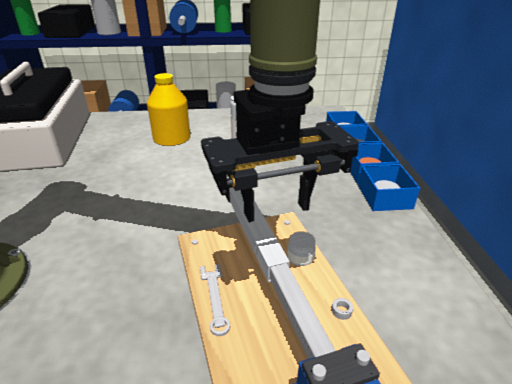

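The gripper is clear above the leg. The tube mouth is now at about (272,250), and the wrench (215,300), nut (343,308) and tin (301,248) are where they were.

```bash
python3 -c "
from bench import ctrl
print(ctrl.close_job())"
```

```text
the job is handed in; nothing more can be done
None
```

The job is handed in at about 25 s: the outer tube is locked at the last hole with the button about 5.4 mm out by feel, the gripper is clear of everything, and the wrench, nut and tin look unmoved; no verdict was returned.

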